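# Turn the primed knob to the spray gun and open the air

## Robot

A 6-joint arm with a two-finger parallel gripper is mounted at the origin on the work surface. World frame = base frame: x ahead of the robot, y to its left, z up, the work surface at z = 0. Lengths are in m, angles in rad, forces in N, time in s.
With the tool pointing down it reaches from about 0.375 to 0.975 m from the base axis. Payload 3.8 kg.
Tool frame: the origin (TCP) lies midway between the tips of the shut fingers; the grasp point (between the pads) lies 19 mm behind it (bot.tcp_to_grasp is the distance from the TCP to the grasp point, in m); z points along the fingers, y is the line along which they close (so a half turn about z gives the same grasp; the last joint's range is limited). The gripper opens to 88 mm and grips with 3 to 60 N. Pads are 18 mm wide; open, the fingers measure 123 mm over their backs; the gripper's body (75 mm by 187 mm) begins 45 mm behind the grasp point.
Start: joints at [1.175, 0.264, 1.604, -0, 1.274, -0.037], TCP at [0.237, 0.632, 0.239] pointing down, gripper open.
Joint ranges: [-2.63, 2.63], [-0.94, 2.18], [0.31, 2.57], [-1.31, 4.45], [0, 2.66], [-2.55, 2.55]. Speed limits (rad/s): [2.57, 2.57, 3.14, 3.14, 3.14, 3.14].

## Interface

Orientations are given as a 3x3 rotation matrix whose columns are the frame's x, y, z axes.
In Python, from plant import bot gives the robot as it stands.
- The arm moves only by the tool carry_out, never from a script. Its argument "plan" is a list of rows, each an object of numbers: "x", "y", "z": the shift along the tool's x, y, z in mm; "wx", "wy", "wz": the turn, a rotation vector about the tool's x, y, z in degrees. A call has 1 to 10 rows; each row shifts and turns the commanded pose from where the row before left it, along the tool's axes as they then stand; what a row does not reach is not made up. A row lasts 1/12 s, in which the tool goes at most 41.7 mm and 7.16 degrees, less where a joint would pass 70% of its speed; a pose out of reach is approached as far as the arm can. A call with a gripper value outside its range is refused whole. "claw" is the opening in per cent of the stroke, from 0 (shut) to 100 (fully open), set as the call begins (left out, the last holds). The fingers move at their own pace and stop on an object; the grip force is fixed at half the most. Time passes only in rows, so rows that do not move let the fingers close. It gives the time, the measured TCP pose, the force, the opening and the grip force at its end, in the units of the state.
- bot.state(): the state, without advancing time (a new reading comes with each control period).
- bot.grab_frame(name): name is "side" or "top" or "wrist"; returns the picture (400x640x3 uint8, blue, green, red); there is no depth.
- bot.camera_params(name): a dict with "intrinsics" (3x3 intrinsics, pixels), "k1" (the pictures are not rectified: a ray, as slopes to the right and down, at radius r is drawn at 1 + k1 r^2 times it, then the intrinsics apply), "eye" and "orientation" of the camera in the world; the wrist camera has in their place "tool_from_camera" (4x4, takes a point from camera to tool coordinates, whose origin is the TCP and whose axes are the flange's). Camera axes: x right, y down, z forward; pixel columns grow to the right and rows downward; lengths in m; the calibration is good to about 2 mm. A picture is of the moment at which its call begins: read the wrist's pose just before it. camera_params takes no time and is no camera call.
- bot.job_done(): hands the job in; it is judged then, once.
The state is a dict: "t": time; "joint_positions": joint angles; "joint_vel": joint speeds; "joint_torque": joint torques, N m; "position": TCP position; "ee_rot": TCP orientation; "force": force on the tool from outside, world axes, zero at the start; "wrist_torque": the same for the moment, N m; "finger_gap": finger opening in m; "gripper_force": force on a finger pad.
Only numpy, scipy, OpenCV 4.12 (cv2) and the standard library are available. Lean on these libraries where they do the work, as an engineer would, in place of code of your own. Each camera call takes 0.05 s, during which the arm holds its last target. There are 200 camera calls.

## Task

With a fingertip, push the spray carousel round by one of its arms until the round wooden knob stands squarely in front of the spray gun's nozzle and rests there; only then push the air valve's lever fully open, along its pipe. Push gently and pinch nothing; do not touch the freshly primed knob or block, do not pick up or shift the carousel's foot, and leave everything else on the table where it stands.

Things in the scene. Friction and masses are not known exactly. Their poses are not given: they have to be found in the camera images.
- carousel_axis (a point): Axis of the spray carousel, at mid-height of its arms, 66 mm above the table. Four steel arms at right angles (flat bars on edge, 10 mm wide, 55 to 77 mm above the table, reaching 145 mm out) turn together about this vertical axis. Each ends in a 36 mm round rubber pad centred 127 mm out, top at 82 mm. Hub 48 mm across, its cap 88 mm high. Knob on one arm, square block on the opposite one, two arms bare.
- carousel (a joint): Carousel angle (rad), growing anticlockwise seen from above; 0 and every full turn from it has the knob straight in front of the gun. Turns freely either way without stops and stays where it is left (friction 0.06 N m, about 1 N at the arms).
- knob_mid (a point): Middle of the round turned wooden knob (head 40 mm across, 42 mm tall, fixed on its arm's pad, top 124 mm above the table), 127 mm from the carousel axis, 103 mm above the table. Freshly primed: not to be touched.
- knob: The same wooden knob; origin at the centre of its underside, x points outwards along its arm.
- block: Square wooden block (32 x 32 x 26 mm, top 108 mm above the table) fixed on the arm opposite the knob; origin at the centre of its underside, 127 mm from the axis. Freshly primed: not to be touched.
- stand: The carousel's round steel foot, 120 mm across, 18 mm high, 3 kg, standing loose on the table; origin at the centre of its underside, z up. It stays where it stands.
- nozzle (a point): Tip of the spray gun's nozzle, 105 mm above the table, 200 mm from the carousel axis. The frame's x points back into the gun: the jet leaves level along -x, straight at the carousel axis. The aluminium gun is fixed on a rest, reaches 150 mm back from here and has a white cup on top (82 mm across, axis 72 mm back, top 224 mm above the table).
- valve_axis (a point): Vertical axis of the air valve's lever, at mid-height of the lever, 97 mm above the table. The valve sits at the middle of a short brass pipe fixed to the table (190 mm long, base plate 190 x 60 mm, valve body's top 56 mm above the table); this frame's x runs along the pipe.
- valve_base: The fixed air pipe with its valve and lever; origin on the table straight below the valve axis, x along the pipe.
- lever_end (a point): Middle of the free end of the valve's lever, 135 mm from its axis. The lever is level: a steel bar 12 mm wide, then from 45 mm out a black sleeve 18 mm wide and 18 mm tall (88 to 106 mm above the table).
- valve (a joint): Lever angle (rad): 0 shut, lever square across the pipe, along the valve frame's -y; it opens anticlockwise seen from above to a stop at 1.571, fully open, lever along the pipe towards the frame's +x. Stays where it is left; friction 0.12 N m (about 1.5 N at the sleeve). May start up to 0.35 ajar.
- jar: Bystander: lidded glass primer jar, 66 mm diameter, 85 mm tall, loose; origin at the centre of its underside.
- sander: Bystander: sanding block, 100 x 60 x 34 mm, loose; origin at the centre of its underside.
- can: Bystander: closed paint can, 84 mm diameter, 110 mm tall, loose; origin at the centre of its underside.
- cup: Bystander: clear mixing cup, 72 mm across the rim, 75 mm tall, loose; origin at the centre of its underside.
- brush: Bystander: paint brush lying flat, 180 mm long, loose; origin near its middle, on its underside; it lies along its x.
- foot: Bystander: turned wooden furniture foot, 48 mm diameter, 55 mm tall, loose; origin at the centre of its underside.
- filter: Bystander: round respirator filter, 84 mm diameter, 32 mm tall, loose; origin at the centre of its underside.

How it is judged:
On the way, in this order (a step that is already met when the one before it is completed fails the run):
1. the knob stands at rest in front of the nozzle, the air still shut (y of knob_mid in the frame of nozzle between -0.016 and 0.016 m and horizontal distance between knob_mid and nozzle below 0.1 m and velocity of joint carousel between -0.05 and 0.05 rad/s and value of joint valve below 0.6 rad), for 0.2 s.
2. the air valve is fully open (value of joint valve above 1.45 rad), for 0.2 s.
At the end, for the whole second after the job is handed in: The knob's middle is within 16 mm of the nozzle's centre line, on the nozzle's side of the carousel (under 100 mm from the nozzle), and at rest; the valve lever is within 0.12 rad (7 degrees) of its open stop; the carousel's foot has not moved more than 15 mm and no bystander more than 20 mm (y of knob_mid in the frame of nozzle between -0.016 and 0.016 m and horizontal distance between knob_mid and nozzle below 0.1 m and velocity of joint carousel between -0.05 and 0.05 rad/s and value of joint valve above 1.45 rad and distance of each of jar, sander, can, cup, brush, foot, filter from where it was at the start of the episode below 0.02 m and distance of stand from where it was at the start of the episode below 0.015 m); the robot touches nothing.
It fails at once if the air is opened while the knob is not in front of the nozzle (value of joint valve above 0.8 rad and not (y of knob_mid in the frame of nozzle between -0.02 and 0.02 m and horizontal distance between knob_mid and nozzle below 0.1 m)).
It fails at once if a primed part (knob or block) is touched (contact force between any of the fingers, the arm and knob above 0.5 N or contact force between any of the fingers, the arm and block above 0.5 N).
It fails at once if the carousel is lifted, tipped or shoved from its place (distance of stand from where it was at the start of the episode above 0.015 m or angle between stand's own z axis and vertical above 0.1 rad).
It fails at once if the carousel or the valve is pinched or pushed hard (over 35 N) (contact force between the fingers and stand above 35 N or contact force between the fingers and valve_base above 35 N).
It fails at once if a bystander is lifted, shoved or knocked over (distance of any of jar, sander, can, cup, brush, foot, filter from where it was at the start of the episode above 0.02 m or angle between any of jar, sander, can, cup, brush, foot, filter's own z axis and vertical above 0.3 rad).
It also fails if it takes over 72 s, if anything falls off the work surface, if the arm or the gripper's body presses on something with over 40 N, if the wrist force passes 120 N, or if a joint passes its speed limit or range.

## Working session

There is one attempt and no reset: what is moved stays moved. The work goes in short steps, Python scripts to look and compute and a tool call to move; the robot and the scene stay as the last step left them, time stands still between calls to the robot, and variables do not carry over. Pictures are saved under pics/ and viewed, at most 10 in all, crops included, and the job is handed in when it is done.

Besides the shell and the picture viewer there is one more tool, called after "Call:" by a JSON object that holds its "op" and its "data". carry_out: Moves the arm, as the interface text tells. Its arguments: {"type":"object","properties":{"plan":{"type":"array","items":{"type":"object","properties":{"x":{"type":"number"},"y":{"type":"number"},"z":{"type":"number"},"wx":{"type":"number"},"wy":{"type":"number"},"wz":{"type":"number"}}}},"claw":{"type":"number"}},"required":["plan"]}

```bash
mkdir -p pics
cat > h.py <<'E'
import numpy as np, cv2
from plant import bot
def ray(name,u,v):
    c=bot.camera_params(name); K=np.array(c["intrinsics"])
    d=np.array([(u-K[0,2])/K[0,0],(v-K[1,2])/K[1,1]]); s=d.copy()
    for _ in range(20): s=d/(1+c["k1"]*(s@s))
    if name=="wrist":
        st=bot.state(); T=np.array(c["tool_from_camera"]); R=np.array(st["ee_rot"])
        return np.array(st["position"])+R@T[:3,3], R@T[:3,:3]@np.array([*s,1])
    return np.array(c["eye"]), np.array(c["orientation"])@np.array([*s,1])
def onz(name,u,v,z):
    e,d=ray(name,u,v); return (e+d*(z-e[2])/d[2])[:2]
def proj(name,p):
    c=bot.camera_params(name); K=np.array(c["intrinsics"])
    q=np.array(c["orientation"]).T@(np.array(p)-c["eye"]); s=q[:2]/q[2]; s=s*(1+c["k1"]*(s@s))
    return K[:2,:2]@s+K[:2,2]
E
python3 - <<'E'
from h import *
for n in("top","side"):
    cv2.imwrite(f"pics/{n}0.png",bot.grab_frame(n)); c=bot.camera_params(n); print(n,c["eye"],c["k1"])
s=bot.state();print(s["t"],s["position"],s["ee_rot"],s["finger_gap"])
E
```

```text
top [ 0.45263715 -0.02739063  1.33327343] -0.0794671913907358
side [0.47895105 0.81924397 0.73864518] -0.11812608760184255
0.1 [0.23679111 0.63141822 0.23753655] [[-9.36330732e-01  3.51118476e-01 -7.59262109e-04]
 [ 3.51119292e-01  9.36328898e-01 -1.85439883e-03]
 [ 5.98053639e-05 -2.00292218e-03 -9.99997992e-01]] 0.08820494303553364
```

View pics/top0.png

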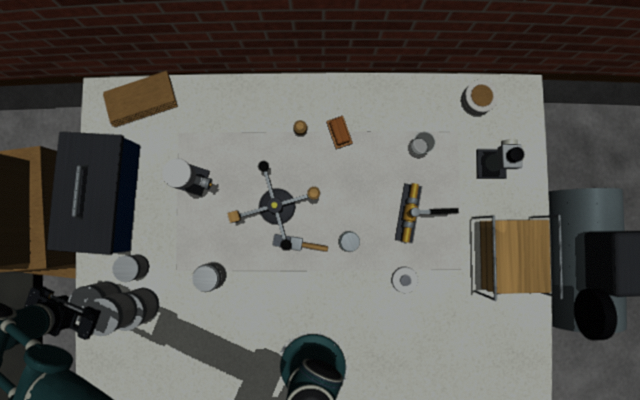

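View pics/side0.png

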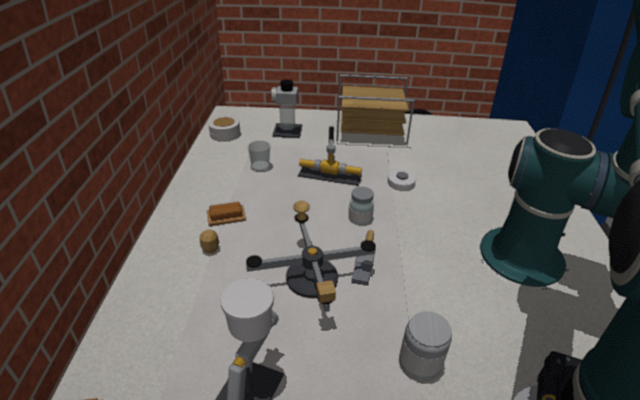

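The top view shows the carousel hub near (277,206), knob (313,193), block (235,216), nozzle about (215,187), and the valve at (412,212) with its lever pointing right. The side view agrees: the knob is on the valve side and the block on the gun side.

Run:
```python
from h import *
im=cv2.imread("pics/top0.png")
a=cv2.resize(im[140:270,160:360],None,fx=4,fy=4,interpolation=cv2.INTER_CUBIC)
cv2.imwrite("pics/c1.png",a)
a=cv2.resize(im[140:270,330:480],None,fx=4,fy=4,interpolation=cv2.INTER_CUBIC)
cv2.imwrite("pics/c2.png",a)
for n,u,v,z in [("axis",277,206,.088),("knob",313,193,.115),("block",235,216,.1),("armU",263.5,166,.082),("armD",286.5,243.5,.082),("valve",412,212,.097),("lever",458,211,.097),("can",208,275,.1),("jar",349,240,.08),("filter",404,279,.03),("foot",300,127,.05),("sander",340,132,.03),("cup",421,145,.05),("bru",326,248,.01)]:
    print(n,onz("top",u,v,z).round(3))
```

```text
axis [0.518 0.107]
knob [ 0.555 -0.005]
block [0.487 0.234]
armU [0.643 0.15 ]
armD [0.402 0.078]
valve [ 0.497 -0.307]
lever [ 0.499 -0.45 ]
can [0.308 0.316]
jar [ 0.412 -0.114]
filter [ 0.285 -0.293]
foot [0.774 0.038]
sander [ 0.761 -0.092]
cup [ 0.714 -0.351]
bru [ 0.384 -0.044]
```

View pics/c1.png

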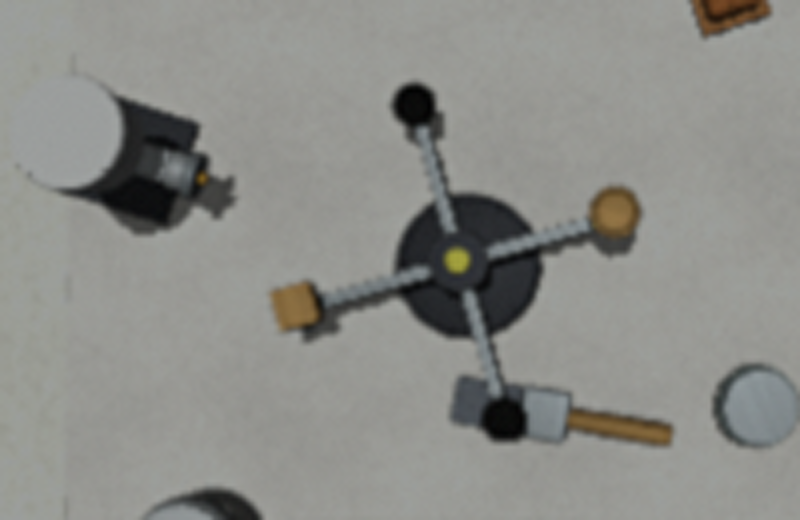

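View pics/c2.png

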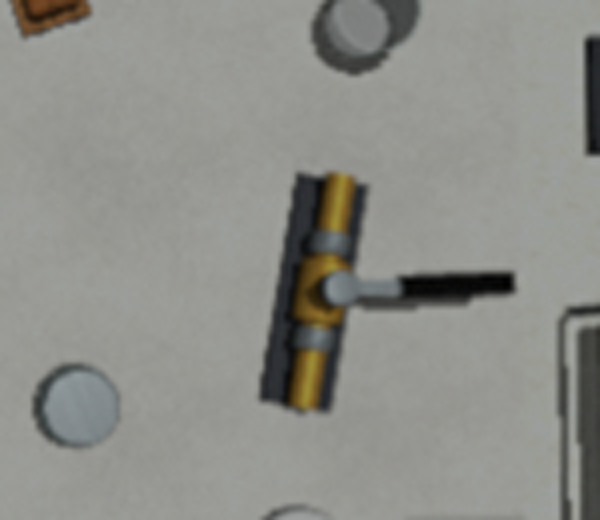

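Crop 1: hub (457,261), nozzle tip (202,179), knob (615,210), block (297,305), bare pads (414,104) and (503,418), gun cup (70,131). Crop 2: valve cap (341,288), lever end (513,283), pipe ends (340,178) and (306,408).

Run:
```python
from h import *
f=lambda x,y,z,o:onz("top",x/4+o,y/4+140,z)
A=lambda d:np.degrees(np.arctan2(d[1],d[0])).round(1)
p={n:f(x,y,z,160) for n,x,y,z in [("hub",457,261,.09),("noz",202,179,.105),("knob",615,210,.12),("block",297,305,.108),("pu",414,104,.082),("pd",503,418,.082),("cup",70,131,.224)]}
ax=(p["pu"]+p["pd"])/2
for n in p: print(n,p[n].round(4),A(p[n]-ax),np.linalg.norm(p[n]-ax).round(4))
print("ax",ax,(p["knob"]+p["block"])/2, "noz-cup", A(p["cup"]-p["noz"]),np.linalg.norm(p["cup"]-p["noz"]))
v=f(341,288,.11,330);e=f(513,283,.1,330);a=f(340,178,.04,330);b=f(306,408,.04,330)
print("valve",v,"lever",e,A(e-v),np.linalg.norm(e-v),"pipe",(a+b)/2,A(a-b))
```

```text
hub [0.5199 0.1151] -175.3 0.0012
noz [0.5829 0.3095] 72.4 0.2039
knob [ 0.5559 -0.0069] -74.1 0.127
block [0.4861 0.2347] 106.3 0.1245
pu [0.6429 0.15  ] 15.9 0.1267
pd [0.3993 0.0805] -164.1 0.1267
cup [0.6045 0.3706] 71.9 0.2686
ax [0.52109276 0.11524879] [0.52101472 0.11388217] noz-cup 70.5 0.06479732653701771
valve [ 0.49598608 -0.31376293] lever [ 0.4992924  -0.44947081] -88.6 0.13574815992626577 pipe [ 0.49496833 -0.3157512 ] -9.5
```

Call:
{"op": "carry_out", "data": {"claw": 0, "plan": [{"x": -20,"y": -22},{"x": -20,"y": -22},{"x": -20,"y": -22},{"x": -20,"y": -22},{"x": -20,"y": -22},{"x": -20,"y": -22},{"x": -20,"y": -22},{"x": -20,"y": -22},{"x": -20,"y": -22}]}}

```text
schema error: expected keys x, y, z, wx, wy, wz
```

Call:
{"op": "carry_out", "data": {"plan": [{"x": -20,"y": -22},{"x": -20,"y": -22},{"x": -20,"y": -22},{"x": -20,"y": -22},{"x": -20,"y": -22},{"x": -20,"y": -22},{"x": -20,"y": -22},{"x": -20,"y": -22},{"x": -17,"y": -27}]}}

```text
schema error: expected keys x, y, z, wx, wy, wz
```

Call:
{"op": "carry_out", "data": {"plan": [{"wz": 7},{"wz": 7},{"wz": 7},{"wz": 7},{"wz": 7},{"wz": 7},{"wz": 7},{"wz": 7},{"wz": 7},{"wz": 7}]}}

```text
schema error: expected keys x, y, z, wx, wy, wz
```

Call:
{"op": "carry_out", "data": {"plan": [{"wz": 7},{"wz": 7},{"wz": 7},{"wz": 7},{"wz": 7},{"wz": 7},{"wz": 7},{"wz": 7},{"wz": 7},{"wz": 7}]}}

```text
schema error: expected keys x, y, z, wx, wy, wz
```

Call:
{"op": "carry_out", "data": {"plan": [{"wz": 7},{"wz": 7},{"wz": 7},{"wz": 7},{},{}]}}

```text
schema error: expected keys x, y, z, wx, wy, wz
```

```bash
cat > w.py <<'E'
import sys
from h import *
s=bot.state();R=np.array(s["ee_rot"]);p=np.array(s["position"])
print("t",s["t"],"p",p.round(4),"yang",np.degrees(np.arctan2(R[1,1],R[0,1])).round(1),"F",np.array(s["force"]).round(1),"j6",s["joint_positions"][5],"tilt",R[:,2].round(3))
ax=np.array([.521,.115]);d=p[:2]-ax
print("polar",np.linalg.norm(d).round(4),np.degrees(np.arctan2(d[1],d[0])).round(1))
if len(sys.argv)>3: print("tool delta mm",(1000*R.T@(np.array(list(map(float,sys.argv[1:4])))-p)).round(1))
E
python3 w.py .430 .131 .058
```

```text
t 0.1 p [0.2368 0.6314 0.2375] yang 69.4 F [-0.3  0.2  0.5] j6 -0.03693822038461377 tilt [-0.001 -0.002 -1.   ]
polar 0.5895 118.8
tool delta mm [-356.6 -400.4  180.3]
```

Call:
{"op": "carry_out", "data": {"claw": 0, "plan": [{"x": -20,"y": -22,"z": 0,"wx": 0,"wy": 0,"wz": 0},{"x": -20,"y": -22,"z": 0,"wx": 0,"wy": 0,"wz": 0},{"x": -20,"y": -22,"z": 0,"wx": 0,"wy": 0,"wz": 0},{"x": -20,"y": -22,"z": 0,"wx": 0,"wy": 0,"wz": 0},{"x": -20,"y": -22,"z": 0,"wx": 0,"wy": 0,"wz": 0},{"x": -20,"y": -22,"z": 0,"wx": 0,"wy": 0,"wz": 0},{"x": -20,"y": -22,"z": 0,"wx": 0,"wy": 0,"wz": 0},{"x": -20,"y": -22,"z": 0,"wx": 0,"wy": 0,"wz": 0},{"x": -20,"y": -22,"z": 0,"wx": 0,"wy": 0,"wz": 0}]}}

```text
t: 0.85
position: [0.336, 0.3818, 0.2382]
ee_rot: [[-0.936, 0.351, -0.001], [0.351, 0.936, -0.001], [0.0, -0.001, -1.0]]
force: [0.6, 0.4, 0.4]
finger_gap: 0.0304
gripper_force: 0.0
```

Call:
{"op": "carry_out", "data": {"plan": [{"x": -20,"y": -22,"z": 0,"wx": 0,"wy": 0,"wz": 0},{"x": -20,"y": -22,"z": 0,"wx": 0,"wy": 0,"wz": 0},{"x": -20,"y": -22,"z": 0,"wx": 0,"wy": 0,"wz": 0},{"x": -20,"y": -22,"z": 0,"wx": 0,"wy": 0,"wz": 0},{"x": -20,"y": -22,"z": 0,"wx": 0,"wy": 0,"wz": 0},{"x": -20,"y": -22,"z": 0,"wx": 0,"wy": 0,"wz": 0},{"x": -20,"y": -22,"z": 0,"wx": 0,"wy": 0,"wz": 0},{"x": -20,"y": -22,"z": 0,"wx": 0,"wy": 0,"wz": 0},{"x": -17,"y": -27,"z": 0,"wx": 0,"wy": 0,"wz": 0}]}}

```text
t: 1.6
position: [0.4309, 0.13, 0.2385]
ee_rot: [[-0.936, 0.351, 0.0], [0.351, 0.936, 0.0], [-0.0, 0.0, -1.0]]
force: [0.7, 0.2, -0.9]
finger_gap: 0.0006
gripper_force: 0.0
```

Call:
{"op": "carry_out", "data": {"plan": [{"x": 0,"y": 0,"z": 0,"wx": 0,"wy": 0,"wz": 7},{"x": 0,"y": 0,"z": 0,"wx": 0,"wy": 0,"wz": 7},{"x": 0,"y": 0,"z": 0,"wx": 0,"wy": 0,"wz": 7},{"x": 0,"y": 0,"z": 0,"wx": 0,"wy": 0,"wz": 7},{"x": 0,"y": 0,"z": 0,"wx": 0,"wy": 0,"wz": 7},{"x": 0,"y": 0,"z": 0,"wx": 0,"wy": 0,"wz": 7},{"x": 0,"y": 0,"z": 0,"wx": 0,"wy": 0,"wz": 7},{"x": 0,"y": 0,"z": 0,"wx": 0,"wy": 0,"wz": 7},{"x": 0,"y": 0,"z": 0,"wx": 0,"wy": 0,"wz": 7},{"x": 0,"y": 0,"z": 0,"wx": 0,"wy": 0,"wz": 7}]}}

```text
t: 2.43
position: [0.4301, 0.1311, 0.2382]
ee_rot: [[0.016, 1.0, -0.001], [1.0, -0.016, -0.0], [-0.0, -0.001, -1.0]]
force: [-0.1, -0.4, -0.6]
finger_gap: 0.0
gripper_force: 0.0
```

Call:
{"op": "carry_out", "data": {"plan": [{"x": 0,"y": 0,"z": 0,"wx": 0,"wy": 0,"wz": 7},{"x": 0,"y": 0,"z": 0,"wx": 0,"wy": 0,"wz": 7},{"x": 0,"y": 0,"z": 0,"wx": 0,"wy": 0,"wz": 7},{"x": 0,"y": 0,"z": 0,"wx": 0,"wy": 0,"wz": 7},{"x": 0,"y": 0,"z": 0,"wx": 0,"wy": 0,"wz": 7},{"x": 0,"y": 0,"z": 0,"wx": 0,"wy": 0,"wz": 7},{"x": 0,"y": 0,"z": 0,"wx": 0,"wy": 0,"wz": 7},{"x": 0,"y": 0,"z": 0,"wx": 0,"wy": 0,"wz": 7},{"x": 0,"y": 0,"z": 0,"wx": 0,"wy": 0,"wz": 7},{"x": 0,"y": 0,"z": 0,"wx": 0,"wy": 0,"wz": 7}]}}

```text
t: 3.27
position: [0.4301, 0.1311, 0.2382]
ee_rot: [[0.945, 0.327, -0.001], [0.327, -0.945, -0.0], [-0.001, -0.0, -1.0]]
force: [-0.1, 0.1, -0.2]
finger_gap: 0.0003
gripper_force: 0.0
```

Call:
{"op": "carry_out", "data": {"plan": [{"x": 0,"y": 0,"z": 0,"wx": 0,"wy": 0,"wz": 7},{"x": 0,"y": 0,"z": 0,"wx": 0,"wy": 0,"wz": 7},{"x": 0,"y": 0,"z": 0,"wx": 0,"wy": 0,"wz": 7},{"x": 0,"y": 0,"z": 0,"wx": 0,"wy": 0,"wz": 7},{"x": 0,"y": 0,"z": 0,"wx": 0,"wy": 0,"wz": 0},{"x": 0,"y": 0,"z": 0,"wx": 0,"wy": 0,"wz": 0}]}}

```text
t: 3.77
position: [0.4302, 0.1311, 0.2384]
ee_rot: [[0.989, -0.145, -0.001], [-0.145, -0.989, -0.0], [-0.001, 0.0, -1.0]]
force: [0.2, 0.4, 0.5]
finger_gap: 0.0003
gripper_force: 0.0
```

```bash
python3 w.py .430 .131 .058; python3 -c "
from h import *
cv2.imwrite('pics/w1.png',bot.grab_frame('wrist'))"
```

```text
t 3.7667 p [0.4302 0.1311 0.2384] yang -98.4 F [0.2 0.4 0.5] j6 1.9572083875611754 tilt [-0.001 -0.    -1.   ]
polar 0.0922 169.9
tool delta mm [-1.000e-01  1.000e-01  1.804e+02]
```

View pics/w1.png

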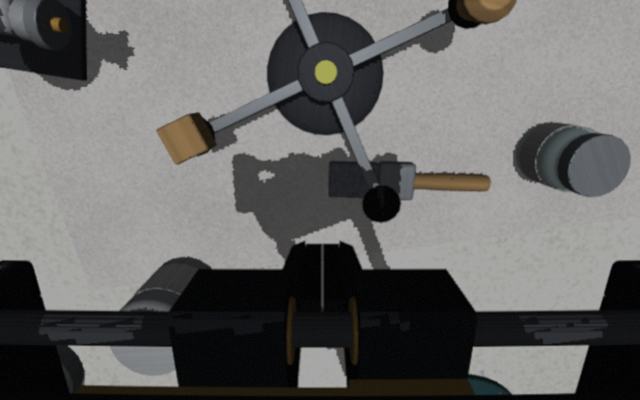

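The wrist picture shows the hub at (325,71), block (184,138), bare pad (381,203), nozzle tip (60,24) and the finger spot clear between the block and the bare arm.

```bash
python3 -c "
from h import *
print(np.array(bot.camera_params('wrist')['tool_from_camera'])[:3,3].round(3))
h=onz('wrist',325,71,.089);n=onz('wrist',60,24,.105);p=onz('wrist',381,203,.082);print(h,n,p,np.degrees(np.arctan2((n-h)[1],(n-h)[0])),np.degrees(np.arctan2((p-h)[1],(p-h)[0])))"
```

```text
[ 0.074  0.001 -0.146]
[0.52049137 0.11474149] [0.58271593 0.30640798] [0.39970503 0.07979845] 72.01397081116606 -163.86504128989864
```

Call:
{"op": "carry_out", "data": {"plan": [{"x": 0,"y": 0,"z": 30,"wx": 0,"wy": 0,"wz": 0},{"x": 0,"y": 0,"z": 30,"wx": 0,"wy": 0,"wz": 0},{"x": 0,"y": 0,"z": 30,"wx": 0,"wy": 0,"wz": 0},{"x": 0,"y": 0,"z": 30,"wx": 0,"wy": 0,"wz": 0},{"x": 0,"y": 0,"z": 30,"wx": 0,"wy": 0,"wz": 0},{"x": 0,"y": 0,"z": 15,"wx": 0,"wy": 0,"wz": 0},{"x": 0,"y": 0,"z": 14,"wx": 0,"wy": 0,"wz": 0},{"x": 0,"y": 0,"z": 0,"wx": 0,"wy": 0,"wz": 0}]}}

```text
t: 4.48
position: [0.4275, 0.1305, 0.0565]
ee_rot: [[0.989, -0.146, -0.006], [-0.146, -0.989, -0.002], [-0.006, 0.002, -1.0]]
force: [-0.0, 0.1, 0.2]
finger_gap: 0.0003
gripper_force: 0.0
```

Call:
{"op": "carry_out", "data": {"plan": [{"x": 0,"y": 4.8,"z": 0,"wx": 0,"wy": 0,"wz": -3},{"x": 0,"y": 4.8,"z": 0,"wx": 0,"wy": 0,"wz": -3},{"x": 0,"y": 4.8,"z": 0,"wx": 0,"wy": 0,"wz": -3},{"x": 0,"y": 4.8,"z": 0,"wx": 0,"wy": 0,"wz": -3},{"x": 0,"y": 4.8,"z": 0,"wx": 0,"wy": 0,"wz": -3},{"x": 0,"y": 4.8,"z": 0,"wx": 0,"wy": 0,"wz": -3},{"x": 0,"y": 4.8,"z": 0,"wx": 0,"wy": 0,"wz": -3},{"x": 0,"y": 4.8,"z": 0,"wx": 0,"wy": 0,"wz": -3},{"x": 0,"y": 4.8,"z": 0,"wx": 0,"wy": 0,"wz": -3},{"x": 0,"y": 4.8,"z": 0,"wx": 0,"wy": 0,"wz": -3}]}}

```text
t: 5.32
position: [0.4352, 0.0839, 0.0608]
ee_rot: [[0.929, 0.37, 0.001], [0.37, -0.929, 0.0], [0.001, -0.0, -1.0]]
force: [0.3, 1.5, 0.2]
finger_gap: 0.0
gripper_force: 0.5
```

```bash
python3 w.py; python3 -c "
from h import *
a=bot.grab_frame('top'); cv2.imwrite('pics/t2.png',cv2.resize(a[140:270,160:360],None,fx=4,fy=4,interpolation=cv2.INTER_CUBIC))"
```

```text
t 5.3167 p [0.4352 0.0839 0.0608] yang -68.3 F [0.3 1.5 0.2] j6 1.3258882585323999 tilt [ 0.001  0.    -1.   ]
polar 0.0913 -160.1
```

View pics/t2.png

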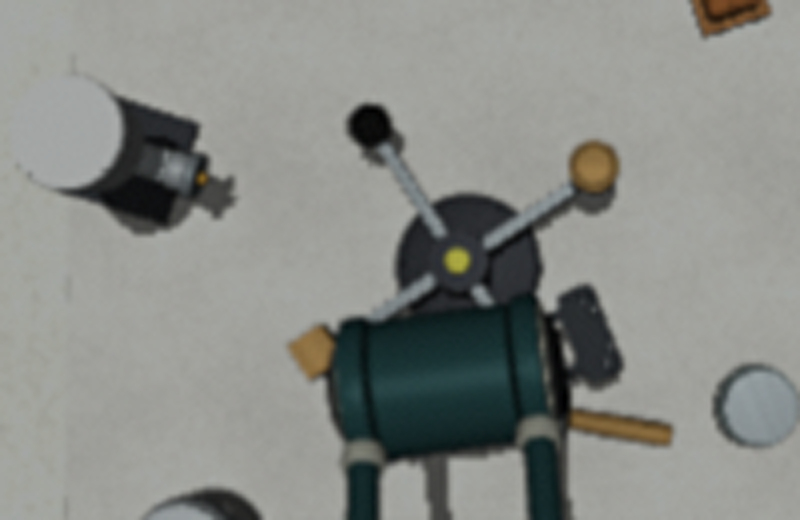

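The hub stays at (457,261), and the knob (594,165) and bare pad (370,126) have turned about 17° anticlockwise; the finger is pushing correctly.

Call:
{"op": "carry_out", "data": {"plan": [{"x": 0,"y": 4.8,"z": 0,"wx": 0,"wy": 0,"wz": -3},{"x": 0,"y": 4.8,"z": 0,"wx": 0,"wy": 0,"wz": -3},{"x": 0,"y": 4.8,"z": 0,"wx": 0,"wy": 0,"wz": -3},{"x": 0,"y": 4.8,"z": 0,"wx": 0,"wy": 0,"wz": -3},{"x": 0,"y": 4.8,"z": 0,"wx": 0,"wy": 0,"wz": -3},{"x": 0,"y": 4.8,"z": 0,"wx": 0,"wy": 0,"wz": -3},{"x": 0,"y": 4.8,"z": 0,"wx": 0,"wy": 0,"wz": -3},{"x": 0,"y": 4.8,"z": 0,"wx": 0,"wy": 0,"wz": -3},{"x": 0,"y": 4.8,"z": 0,"wx": 0,"wy": 0,"wz": -3},{"x": 0,"y": 4.8,"z": 0,"wx": 0,"wy": 0,"wz": -3}]}}

```text
t: 6.2
position: [0.4624, 0.0451, 0.0607]
ee_rot: [[0.621, 0.784, 0.001], [0.784, -0.621, 0.0], [0.001, 0.001, -1.0]]
force: [-1.3, 0.2, 1.6]
finger_gap: 0.0004
gripper_force: 0.5
```

Call:
{"op": "carry_out", "data": {"plan": [{"x": 0,"y": 4.8,"z": 0,"wx": 0,"wy": 0,"wz": -3},{"x": 0,"y": 4.8,"z": 0,"wx": 0,"wy": 0,"wz": -3},{"x": 0,"y": 4.8,"z": 0,"wx": 0,"wy": 0,"wz": -3},{"x": 0,"y": 4.8,"z": 0,"wx": 0,"wy": 0,"wz": -3},{"x": 0,"y": 4.8,"z": 0,"wx": 0,"wy": 0,"wz": -3},{"x": 0,"y": 4.8,"z": 0,"wx": 0,"wy": 0,"wz": -3},{"x": 0,"y": 4.8,"z": 0,"wx": 0,"wy": 0,"wz": -3},{"x": 0,"y": 4.8,"z": 0,"wx": 0,"wy": 0,"wz": -3},{"x": 0,"y": 4.8,"z": 0,"wx": 0,"wy": 0,"wz": -3},{"x": 0,"y": 4.8,"z": 0,"wx": 0,"wy": 0,"wz": -3}]}}

```text
t: 7.03
position: [0.5053, 0.025, 0.0607]
ee_rot: [[0.146, 0.989, 0.001], [0.989, -0.146, 0.0], [0.0, 0.001, -1.0]]
force: [-1.3, -0.1, 0.8]
finger_gap: 0.0007
gripper_force: 0.5
```

```bash
python3 w.py
```

```text
t 7.0333 p [0.5053 0.025  0.0607] yang -8.4 F [-1.3 -0.1  0.8] j6 0.14654320583226127 tilt [ 0.001  0.    -1.   ]
polar 0.0913 -99.9
```

Call:
{"op": "carry_out", "data": {"plan": [{"x": 0,"y": 4.8,"z": 0,"wx": 0,"wy": 0,"wz": -3},{"x": 0,"y": 4.8,"z": 0,"wx": 0,"wy": 0,"wz": -3},{"x": 0,"y": 4.8,"z": 0,"wx": 0,"wy": 0,"wz": -3},{"x": 0,"y": 4.8,"z": 0,"wx": 0,"wy": 0,"wz": -3},{"x": 0,"y": 4.8,"z": 0,"wx": 0,"wy": 0,"wz": -3},{"x": 0,"y": 4.8,"z": 0,"wx": 0,"wy": 0,"wz": -3},{"x": 0,"y": 4.8,"z": 0,"wx": 0,"wy": 0,"wz": -3},{"x": 0,"y": 4.8,"z": 0,"wx": 0,"wy": 0,"wz": -3},{"x": 0,"y": 4.8,"z": 0,"wx": 0,"wy": 0,"wz": -3},{"x": 0,"y": 4.8,"z": 0,"wx": 0,"wy": 0,"wz": -3}]}}

```text
t: 7.87
position: [0.5525, 0.0291, 0.0606]
ee_rot: [[-0.368, 0.93, 0.0], [0.93, 0.368, -0.0], [-0.0, 0.0, -1.0]]
force: [-1.4, -0.3, 1.4]
finger_gap: 0.0004
gripper_force: 0.5
```

Call:
{"op": "carry_out", "data": {"plan": [{"x": 0,"y": 4.8,"z": 0,"wx": 0,"wy": 0,"wz": -3},{"x": 0,"y": 4.8,"z": 0,"wx": 0,"wy": 0,"wz": -3},{"x": 0,"y": 4.8,"z": 0,"wx": 0,"wy": 0,"wz": -3},{"x": 0,"y": 4.8,"z": 0,"wx": 0,"wy": 0,"wz": -3},{"x": 0,"y": 4.8,"z": 0,"wx": 0,"wy": 0,"wz": -3},{"x": 0,"y": 3.2,"z": 0,"wx": 0,"wy": 0,"wz": -2},{"x": 0,"y": 3.2,"z": 0,"wx": 0,"wy": 0,"wz": -2},{"x": 0,"y": 3.2,"z": 0,"wx": 0,"wy": 0,"wz": -2},{"x": 0,"y": 1.6,"z": 0,"wx": 0,"wy": 0,"wz": -1},{"x": 0,"y": 1.6,"z": 0,"wx": 0,"wy": 0,"wz": -1}]}}

```text
t: 8.7
position: [0.5836, 0.0483, 0.0604]
ee_rot: [[-0.701, 0.713, 0.001], [0.713, 0.701, -0.0], [-0.001, 0.0, -1.0]]
force: [-0.5, -0.7, 1.2]
finger_gap: 0.0004
gripper_force: 0.4
```

Call:
{"op": "carry_out", "data": {"plan": [{"x": 0,"y": 1.6,"z": 0,"wx": 0,"wy": 0,"wz": -1},{"x": 0,"y": 1.6,"z": 0,"wx": 0,"wy": 0,"wz": -1},{"x": 0,"y": 1.6,"z": 0,"wx": 0,"wy": 0,"wz": -1},{"x": 0,"y": 1.6,"z": 0,"wx": 0,"wy": 0,"wz": -1},{"x": 0,"y": 0.8,"z": 0,"wx": 0,"wy": 0,"wz": -0.5},{"x": 0,"y": 0.8,"z": 0,"wx": 0,"wy": 0,"wz": -0.5},{"x": 0,"y": 0.8,"z": 0,"wx": 0,"wy": 0,"wz": -0.5},{"x": 0,"y": 0,"z": 0,"wx": 0,"wy": 0,"wz": 0}]}}

```text
t: 9.37
position: [0.5892, 0.0547, 0.0597]
ee_rot: [[-0.766, 0.643, 0.0], [0.643, 0.766, 0.0], [0.0, 0.0, -1.0]]
force: [-0.3, 0.8, 0.3]
finger_gap: 0.0005
gripper_force: 0.2
```

```bash
python3 w.py; python3 -c "
from h import *
a=bot.grab_frame('top'); cv2.imwrite('pics/t3.png',cv2.resize(a[140:270,160:360],None,fx=4,fy=4,interpolation=cv2.INTER_CUBIC))"
```

```text
t 9.3667 p [0.5892 0.0547 0.0597] yang 50.0 F [-0.3  0.8  0.3] j6 -0.8218353831971374 tilt [ 0.  0. -1.]
polar 0.0911 -41.5
```

View pics/t3.png

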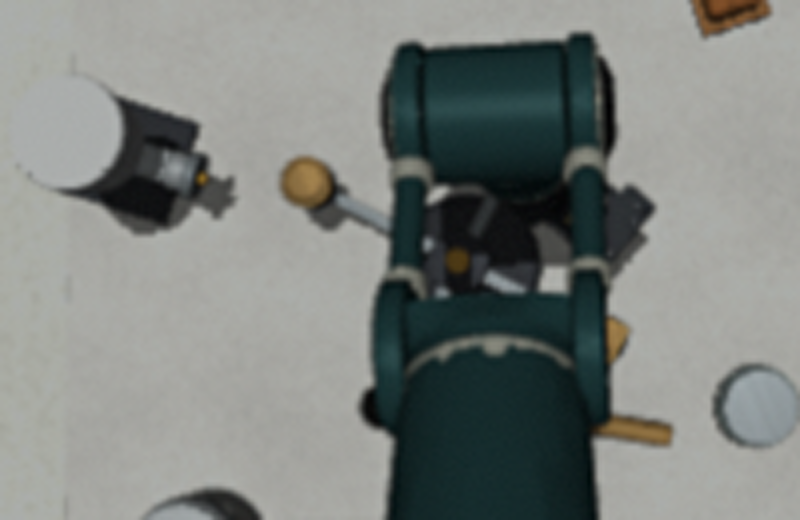

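The knob is now at (307,182), just short of the line from hub (457,261) to nozzle (202,179).

Run:
```python
from h import *
a=cv2.imread('pics/t3.png');m=cv2.inRange(cv2.cvtColor(a,cv2.COLOR_BGR2HSV),(8,80,60),(25,255,255))
n,l,s,c=cv2.connectedComponentsWithStats(m[120:240,260:345]);i=1+s[1:,4].argmax();u,v=c[i]+[260,120];print(u,v,s[i])
ax=np.array([.521,.115])
for z in(.112,.12):
  k=onz('top',u/4+160,v/4+140,z);d=k-ax;print(k,np.linalg.norm(d),np.degrees(np.arctan2(d[1],d[0])))
```

```text
306.52241918665277 182.09645464025027 [  22   38   50   50 1918]
[0.57921856 0.22735554] 0.1265431488357253 62.608448180042124
[0.57838939 0.22568682] 0.12468004168383398 62.59396505199398
```

Call:
{"op": "carry_out", "data": {"plan": [{"x": 0,"y": 1.6,"z": 0,"wx": 0,"wy": 0,"wz": -1},{"x": 0,"y": 1.6,"z": 0,"wx": 0,"wy": 0,"wz": -1},{"x": 0,"y": 1.6,"z": 0,"wx": 0,"wy": 0,"wz": -1},{"x": 0,"y": 1.6,"z": 0,"wx": 0,"wy": 0,"wz": -1},{"x": 0,"y": 1.6,"z": 0,"wx": 0,"wy": 0,"wz": -1},{"x": 0,"y": 1.6,"z": 0,"wx": 0,"wy": 0,"wz": -1},{"x": 0,"y": 0.8,"z": 0,"wx": 0,"wy": 0,"wz": -0.5},{"x": 0,"y": 0.8,"z": 0,"wx": 0,"wy": 0,"wz": -0.5},{"x": 0,"y": 0.8,"z": 0,"wx": 0,"wy": 0,"wz": -0.5},{"x": 0,"y": 0.8,"z": 0,"wx": 0,"wy": 0,"wz": -0.5}]}}

```text
t: 10.25
position: [0.5968, 0.0649, 0.0597]
ee_rot: [[-0.848, 0.53, 0.0], [0.53, 0.848, -0.0], [-0.0, -0.0, -1.0]]
force: [0.7, -0.7, -0.5]
finger_gap: -0.0
gripper_force: 0.4
```

Call:
{"op": "carry_out", "data": {"plan": [{"x": 0,"y": 0.8,"z": 0,"wx": 0,"wy": 0,"wz": -0.5},{"x": 0,"y": 0.8,"z": 0,"wx": 0,"wy": 0,"wz": -0.5},{"x": 0,"y": 0,"z": 0,"wx": 0,"wy": 0,"wz": 0},{"x": 0,"y": 0,"z": 0,"wx": 0,"wy": 0,"wz": 0}]}}

```text
t: 10.58
position: [0.5976, 0.0663, 0.0597]
ee_rot: [[-0.857, 0.516, -0.0], [0.516, 0.857, 0.0], [0.0, 0.0, -1.0]]
force: [-0.1, -1.3, -0.2]
finger_gap: 0.0001
gripper_force: 0.1
```

```bash
cat > k.py <<'E'
from h import *
a=cv2.resize(bot.grab_frame('top')[140:270,160:360],None,fx=4,fy=4,interpolation=cv2.INTER_CUBIC)
m=cv2.inRange(cv2.cvtColor(a,cv2.COLOR_BGR2HSV),(8,80,60),(25,255,255))
n,l,s,c=cv2.connectedComponentsWithStats(m[100:240,230:345]);i=1+s[1:,4].argmax();u,v=c[i]+[230,100];print(u,v,s[i])
k=onz('top',u/4+160,v/4+140,.115);d=k-[.521,.115];print(k,np.degrees(np.arctan2(d[1],d[0])))
E
python3 k.py; python3 w.py
```

```text
296.2534174553102 206.5304942166141 [  42   82   52   51 1902]
[0.56038398 0.23438537] 71.74281788577966
t 10.6333 p [0.5976 0.0663 0.0597] yang 58.9 F [ 0.2 -0.4  0.2] j6 -0.9597693275164594 tilt [-0.  0. -1.]
polar 0.0907 -32.4
```

Call:
{"op": "carry_out", "data": {"plan": [{"x": 0,"y": -4,"z": 0,"wx": 0,"wy": 0,"wz": 0},{"x": 0,"y": -6,"z": 0,"wx": 0,"wy": 0,"wz": 0},{"x": 0,"y": -5,"z": -10,"wx": 0,"wy": 0,"wz": 0},{"x": 0,"y": 0,"z": -28,"wx": 0,"wy": 0,"wz": 0},{"x": 0,"y": 0,"z": -28,"wx": 0,"wy": 0,"wz": 0},{"x": 0,"y": 0,"z": -28,"wx": 0,"wy": 0,"wz": 0},{"x": 0,"y": 0,"z": -28,"wx": 0,"wy": 0,"wz": 0},{"x": 0,"y": 0,"z": -28,"wx": 0,"wy": 0,"wz": 0},{"x": 0,"y": 0,"z": -28,"wx": 0,"wy": 0,"wz": 0},{"x": 0,"y": 0,"z": 0,"wx": 0,"wy": 0,"wz": 0}]}}

```text
t: 11.47
position: [0.5932, 0.0531, 0.246]
ee_rot: [[-0.856, 0.516, 0.012], [0.516, 0.856, 0.001], [-0.01, 0.007, -1.0]]
force: [0.3, -0.2, 0.8]
finger_gap: 0.0004
gripper_force: 0.0
```

```bash
python3 k.py; python3 w.py .45 -.38 .24; python3 -c "
from h import *
for u,v in((472,217),(472,293),(478,165)):
  for z in(0,.15): print(u,v,z,onz('top',u,v,z).round(3))"
```

```text
296.29699842022114 206.56134807793575 [  42   82   52   51 1899]
[0.56036035 0.23435192] 71.74827292141534
t 11.5167 p [0.5921 0.053  0.2429] yang 58.9 F [-0.6 -0.  -0.9] j6 -0.9808459950725792 tilt [ 0.009  0.    -1.   ]
polar 0.0943 -41.1
tool delta mm [-101.8 -444.2    1.5]
472 217 0 [ 0.482 -0.53 ]
472 217 0.15 [ 0.479 -0.473]
472 293 0 [ 0.232 -0.524]
472 293 0.15 [ 0.257 -0.468]
478 165 0 [ 0.656 -0.556]
478 165 0.15 [ 0.633 -0.496]
```

Call:
{"op": "carry_out", "data": {"plan": [{"x": -7,"y": -30,"z": 0,"wx": 0,"wy": 0,"wz": 0},{"x": -7,"y": -30,"z": 0,"wx": 0,"wy": 0,"wz": 0},{"x": -7,"y": -30,"z": 0,"wx": 0,"wy": 0,"wz": 0},{"x": -7,"y": -30,"z": 0,"wx": 0,"wy": 0,"wz": 0},{"x": -7,"y": -30,"z": 0,"wx": 0,"wy": 0,"wz": 0},{"x": -7,"y": -30,"z": 0,"wx": 0,"wy": 0,"wz": 0},{"x": -7,"y": -30,"z": 0,"wx": 0,"wy": 0,"wz": 0},{"x": -7,"y": -30,"z": 0,"wx": 0,"wy": 0,"wz": 0},{"x": -7,"y": -30,"z": 0,"wx": 0,"wy": 0,"wz": 0},{"x": -7,"y": -30,"z": 0,"wx": 0,"wy": 0,"wz": 0}]}}

```text
t: 12.35
position: [0.4932, -0.2408, 0.2363]
ee_rot: [[-0.856, 0.516, -0.002], [0.516, 0.856, 0.001], [0.002, -0.0, -1.0]]
force: [0.7, 0.4, -0.8]
finger_gap: 0.0007
gripper_force: 0.0
```

Call:
{"op": "carry_out", "data": {"plan": [{"x": -6,"y": -30,"z": 0,"wx": 0,"wy": 0,"wz": 0},{"x": -6,"y": -30,"z": 0,"wx": 0,"wy": 0,"wz": 0},{"x": -6,"y": -30,"z": 0,"wx": 0,"wy": 0,"wz": 0},{"x": -7,"y": -30,"z": 0,"wx": 0,"wy": 0,"wz": 0},{"x": -7,"y": -24,"z": 0,"wx": 0,"wy": 0,"wz": 0},{"x": 0,"y": 0,"z": 0,"wx": 0,"wy": 0,"wz": 7},{"x": 0,"y": 0,"z": 0,"wx": 0,"wy": 0,"wz": 7},{"x": 0,"y": 0,"z": 0,"wx": 0,"wy": 0,"wz": 7},{"x": 0,"y": 0,"z": 0,"wx": 0,"wy": 0,"wz": 7},{"x": 0,"y": 0,"z": 0,"wx": 0,"wy": 0,"wz": 7}]}}

```text
t: 13.18
position: [0.4469, -0.3792, 0.236]
ee_rot: [[-0.4, 0.917, -0.002], [0.917, 0.4, 0.002], [0.003, -0.001, -1.0]]
force: [-0.6, -0.9, 0.7]
finger_gap: 0.0005
gripper_force: 0.0
```

Call:
{"op": "carry_out", "data": {"plan": [{"x": 0,"y": 0,"z": 0,"wx": 0,"wy": 0,"wz": 7},{"x": 0,"y": 0,"z": 0,"wx": 0,"wy": 0,"wz": 7},{"x": 0,"y": 0,"z": 0,"wx": 0,"wy": 0,"wz": 7},{"x": 0,"y": 0,"z": 0,"wx": 0,"wy": 0,"wz": 7},{"x": 0,"y": 0,"z": 0,"wx": 0,"wy": 0,"wz": 7},{"x": 0,"y": 0,"z": 0,"wx": 0,"wy": 0,"wz": 7},{"x": 0,"y": 0,"z": 0,"wx": 0,"wy": 0,"wz": 0},{"x": 0,"y": 0,"z": 0,"wx": 0,"wy": 0,"wz": 0}]}}

```text
t: 13.85
position: [0.4473, -0.3791, 0.2365]
ee_rot: [[0.307, 0.952, -0.002], [0.952, -0.307, 0.001], [0.001, -0.002, -1.0]]
force: [0.1, 0.2, -0.5]
finger_gap: 0.0002
gripper_force: 0.0
```

```bash
python3 w.py .45 -.38 .086; python3 -c "
from h import *
cv2.imwrite('pics/w2.png',bot.grab_frame('wrist'))"
```

```text
t 13.85 p [ 0.4473 -0.3791  0.2365] yang -17.9 F [ 0.1  0.2 -0.5] j6 -0.4335699465161591 tilt [-0.002  0.001 -1.   ]
polar 0.4996 -98.5
tool delta mm [-1.000e-01  3.100e+00  1.505e+02]
```

View pics/w2.png

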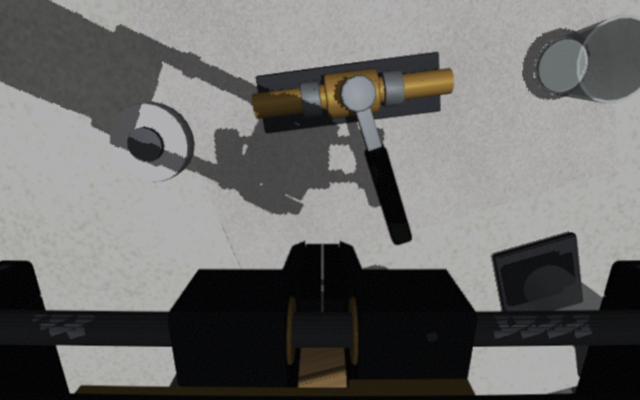

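The wrist picture shows the valve cap at (358,93), the lever end at (402,242), the filter to the left, and the finger spot free to the left of the lever.

```bash
python3 -c "
from h import *
v=onz('wrist',358,93,.11);e=onz('wrist',401,240,.103);p,q=onz('wrist',254,105,.045),onz('wrist',453,80,.045);A=lambda d:np.degrees(np.arctan2(d[1],d[0]))
print(v,e,A(e-v),np.linalg.norm(e-v),'pipe',(p+q)/2,A(q-p))"
```

```text
[ 0.49552408 -0.31582936] [ 0.49788253 -0.44734956] -88.97266564783683 0.1315413412161274 pipe [ 0.49715138 -0.31577036] -10.876813873191555
```

Call:
{"op": "carry_out", "data": {"plan": [{"x": 0,"y": 0,"z": 30,"wx": 0,"wy": 0,"wz": 0},{"x": 0,"y": 0,"z": 30,"wx": 0,"wy": 0,"wz": 0},{"x": 0,"y": 0,"z": 30,"wx": 0,"wy": 0,"wz": 0},{"x": 0,"y": 0,"z": 30,"wx": 0,"wy": 0,"wz": 0},{"x": 0,"y": 0,"z": 20,"wx": 0,"wy": 0,"wz": 0},{"x": 0,"y": 0,"z": 10,"wx": 0,"wy": 0,"wz": 0},{"x": 0,"y": 0,"z": 0,"wx": 0,"wy": 0,"wz": 0},{"x": 0,"y": 0,"z": 0,"wx": 0,"wy": 0,"wz": 0}]}}

```text
t: 14.57
position: [0.4482, -0.3796, 0.0877]
ee_rot: [[0.309, 0.951, -0.0], [0.951, -0.309, 0.0], [0.0, -0.0, -1.0]]
force: [-0.2, 0.1, -0.2]
finger_gap: 0.0006
gripper_force: 0.0
```

Call:
{"op": "carry_out", "data": {"plan": [{"x": -0.8,"y": 5,"z": 0,"wx": 0,"wy": 0,"wz": 0},{"x": -0.8,"y": 5,"z": 0,"wx": 0,"wy": 0,"wz": 0},{"x": -0.8,"y": 5,"z": 0,"wx": 0,"wy": 0,"wz": 0},{"x": -0.8,"y": 5,"z": 0,"wx": 0,"wy": 0,"wz": 0},{"x": -0.8,"y": 5,"z": 0,"wx": 0,"wy": 0,"wz": 0},{"x": 0,"y": 4.2,"z": 0,"wx": 0,"wy": 0,"wz": -3},{"x": 0,"y": 4.2,"z": 0,"wx": 0,"wy": 0,"wz": -3},{"x": 0,"y": 4.2,"z": 0,"wx": 0,"wy": 0,"wz": -3},{"x": 0,"y": 4.2,"z": 0,"wx": 0,"wy": 0,"wz": -3}]}}

```text
t: 15.32
position: [0.4873, -0.3956, 0.0882]
ee_rot: [[0.103, 0.995, -0.001], [0.995, -0.103, -0.0], [-0.0, -0.0, -1.0]]
force: [-2.6, -0.1, 2.0]
finger_gap: 0.0002
gripper_force: 1.1
```

Call:
{"op": "carry_out", "data": {"plan": [{"x": 0,"y": 4.2,"z": 0,"wx": 0,"wy": 0,"wz": -3},{"x": 0,"y": 4.2,"z": 0,"wx": 0,"wy": 0,"wz": -3},{"x": 0,"y": 4.2,"z": 0,"wx": 0,"wy": 0,"wz": -3},{"x": 0,"y": 4.2,"z": 0,"wx": 0,"wy": 0,"wz": -3},{"x": 0,"y": 4.2,"z": 0,"wx": 0,"wy": 0,"wz": -3},{"x": 0,"y": 4.2,"z": 0,"wx": 0,"wy": 0,"wz": -3},{"x": 0,"y": 4.2,"z": 0,"wx": 0,"wy": 0,"wz": -3},{"x": 0,"y": 4.2,"z": 0,"wx": 0,"wy": 0,"wz": -3},{"x": 0,"y": 4.2,"z": 0,"wx": 0,"wy": 0,"wz": -3},{"x": 0,"y": 4.2,"z": 0,"wx": 0,"wy": 0,"wz": -3}]}}

```text
t: 16.15
position: [0.5283, -0.3901, 0.0881]
ee_rot: [[-0.408, 0.913, -0.001], [0.913, 0.408, -0.0], [-0.0, -0.001, -1.0]]
force: [-2.5, -1.0, 2.4]
finger_gap: 0.0003
gripper_force: 1.1
```

```bash
sed -i 's/\[.521,.115\]/[.496,-.315]/' w.py; python3 w.py
```

```text
t 16.15 p [ 0.5283 -0.3901  0.0881] yang 24.1 F [-2.5 -1.   2.4] j6 -1.0938553213162006 tilt [-0.001 -0.    -1.   ]
polar 0.0818 -66.7
```

Call:
{"op": "carry_out", "data": {"plan": [{"x": 0,"y": 4.2,"z": 0,"wx": 0,"wy": 0,"wz": -3},{"x": 0,"y": 4.2,"z": 0,"wx": 0,"wy": 0,"wz": -3},{"x": 0,"y": 4.2,"z": 0,"wx": 0,"wy": 0,"wz": -3},{"x": 0,"y": 4.2,"z": 0,"wx": 0,"wy": 0,"wz": -3},{"x": 0,"y": 4.2,"z": 0,"wx": 0,"wy": 0,"wz": -3},{"x": 0,"y": 4.2,"z": 0,"wx": 0,"wy": 0,"wz": -3},{"x": 0,"y": 4.2,"z": 0,"wx": 0,"wy": 0,"wz": -3},{"x": 0,"y": 4.2,"z": 0,"wx": 0,"wy": 0,"wz": -3},{"x": 0,"y": 2.1,"z": 0,"wx": 0,"wy": 0,"wz": -1.5},{"x": 0,"y": 2.1,"z": 0,"wx": 0,"wy": 0,"wz": -1.5}]}}

```text
t: 16.98
position: [0.5587, -0.3681, 0.088]
ee_rot: [[-0.777, 0.629, -0.0], [0.629, 0.777, -0.001], [-0.0, -0.001, -1.0]]
force: [-1.7, -1.7, 0.6]
finger_gap: 0.0003
gripper_force: 0.9
```

Call:
{"op": "carry_out", "data": {"plan": [{"x": 0,"y": 1.4,"z": 0,"wx": 0,"wy": 0,"wz": -1},{"x": 0,"y": 1.4,"z": 0,"wx": 0,"wy": 0,"wz": -1},{"x": 0,"y": 1.4,"z": 0,"wx": 0,"wy": 0,"wz": -1},{"x": 0,"y": 1.4,"z": 0,"wx": 0,"wy": 0,"wz": -1}]}}

```text
t: 17.32
position: [0.5622, -0.3635, 0.0879]
ee_rot: [[-0.819, 0.573, 0.001], [0.573, 0.819, -0.0], [-0.001, -0.0, -1.0]]
force: [-0.6, -1.6, 1.9]
finger_gap: 0.0007
gripper_force: 1.0
```

```bash
python3 w.py;python3 -c "
from h import *
a=bot.grab_frame('top');cv2.imwrite('pics/t4.png',cv2.resize(a[140:270,330:480],None,fx=4,fy=4,interpolation=cv2.INTER_CUBIC))"
```

```text
t 17.3167 p [ 0.5622 -0.3635  0.0879] yang 55.0 F [-0.6 -1.6  1.9] j6 -1.5712461791631196 tilt [ 0.001 -0.    -1.   ]
polar 0.082 -36.2
```

View pics/t4.png

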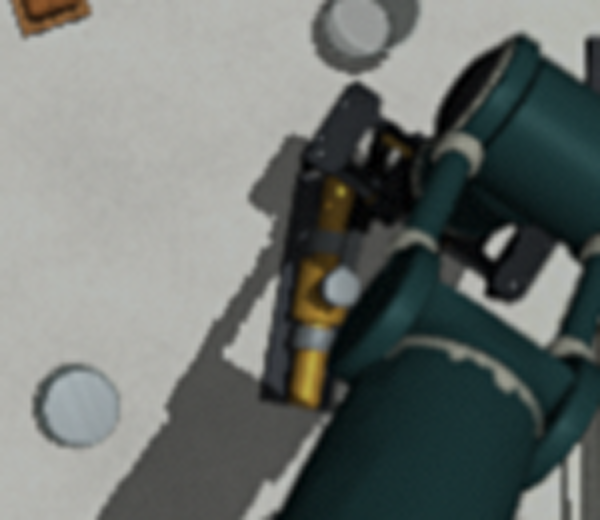

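The valve cap is at (341,288) with the lever hidden under the gripper; the mixing cup and jar have not moved. I'll push on slowly until the force shows the stop.

Call:
{"op": "carry_out", "data": {"plan": [{"x": 0,"y": 1.4,"z": 0,"wx": 0,"wy": 0,"wz": -1},{"x": 0,"y": 1.4,"z": 0,"wx": 0,"wy": 0,"wz": -1},{"x": 0,"y": 1.4,"z": 0,"wx": 0,"wy": 0,"wz": -1},{"x": 0,"y": 1.4,"z": 0,"wx": 0,"wy": 0,"wz": -1},{"x": 0,"y": 1.4,"z": 0,"wx": 0,"wy": 0,"wz": -1}]}}

```text
t: 17.78
position: [0.5661, -0.3574, 0.0879]
ee_rot: [[-0.866, 0.499, 0.001], [0.499, 0.866, -0.0], [-0.001, 0.0, -1.0]]
force: [0.1, -1.9, 1.7]
finger_gap: 0.0002
gripper_force: 1.0
```

Call:
{"op": "carry_out", "data": {"plan": [{"x": 0,"y": 0.7,"z": 0,"wx": 0,"wy": 0,"wz": -0.5},{"x": 0,"y": 0.7,"z": 0,"wx": 0,"wy": 0,"wz": -0.5}]}}

```text
t: 17.95
position: [0.5667, -0.3562, 0.0879]
ee_rot: [[-0.875, 0.485, 0.001], [0.485, 0.875, -0.0], [-0.001, 0.0, -1.0]]
force: [0.5, -1.5, 1.6]
finger_gap: 0.0007
gripper_force: 1.0
```

Call:
{"op": "carry_out", "data": {"plan": [{"x": 0,"y": 0.7,"z": 0,"wx": 0,"wy": 0,"wz": -0.5},{"x": 0,"y": 0.7,"z": 0,"wx": 0,"wy": 0,"wz": -0.5},{"x": 0,"y": 0.7,"z": 0,"wx": 0,"wy": 0,"wz": -0.5}]}}

```text
t: 18.2
position: [0.5675, -0.355, 0.0879]
ee_rot: [[-0.887, 0.462, 0.0], [0.462, 0.887, -0.001], [-0.001, -0.001, -1.0]]
force: [0.8, -5.5, 0.7]
finger_gap: 0.0002
gripper_force: 2.7
```

Call:
{"op": "carry_out", "data": {"plan": [{"x": 0,"y": 0.7,"z": 0,"wx": 0,"wy": 0,"wz": -0.5},{"x": 0,"y": 0.7,"z": 0,"wx": 0,"wy": 0,"wz": -0.5}]}}

```text
t: 18.37
position: [0.5679, -0.3548, 0.088]
ee_rot: [[-0.895, 0.446, 0.0], [0.446, 0.895, -0.003], [-0.001, -0.003, -1.0]]
force: [-1.1, -8.5, 0.7]
finger_gap: 0.0003
gripper_force: 4.4
```

The stop is reached, since the force climbs while the position stalls. I'll hold briefly, then retreat.

Call:
{"op": "carry_out", "data": {"plan": [{"x": 0,"y": 0,"z": 0,"wx": 0,"wy": 0,"wz": 0},{"x": 0,"y": 0,"z": 0,"wx": 0,"wy": 0,"wz": 0},{"x": 0,"y": 0,"z": 0,"wx": 0,"wy": 0,"wz": 0},{"x": 0,"y": -5,"z": 0,"wx": 0,"wy": 0,"wz": 0},{"x": 0,"y": -8,"z": 0,"wx": 0,"wy": 0,"wz": 0},{"x": 0,"y": -8,"z": 0,"wx": 0,"wy": 0,"wz": 0},{"x": 0,"y": 0,"z": -10,"wx": 0,"wy": 0,"wz": 0},{"x": 0,"y": 0,"z": -30,"wx": 0,"wy": 0,"wz": 0},{"x": 0,"y": 0,"z": -30,"wx": 0,"wy": 0,"wz": 0},{"x": 0,"y": 0,"z": -30,"wx": 0,"wy": 0,"wz": 0}]}}

```text
t: 19.2
position: [0.5579, -0.3714, 0.1885]
ee_rot: [[-0.894, 0.447, -0.001], [0.447, 0.894, 0.002], [0.002, 0.001, -1.0]]
force: [-0.2, 0.1, -0.6]
finger_gap: 0.0005
gripper_force: 0.0
```

Call:
{"op": "carry_out", "data": {"plan": [{"x": 0,"y": 0,"z": -30,"wx": 0,"wy": 0,"wz": 0},{"x": 0,"y": 0,"z": -30,"wx": 0,"wy": 0,"wz": 0},{"x": 0,"y": 0,"z": -30,"wx": 0,"wy": 0,"wz": 0},{"x": 0,"y": 0,"z": 0,"wx": 0,"wy": 0,"wz": 0},{"x": 0,"y": 0,"z": 0,"wx": 0,"wy": 0,"wz": 0},{"x": 0,"y": 0,"z": 0,"wx": 0,"wy": 0,"wz": 0}]}}

```text
t: 19.7
position: [0.5583, -0.3715, 0.2775]
ee_rot: [[-0.894, 0.447, -0.0], [0.447, 0.894, 0.001], [0.0, 0.0, -1.0]]
force: [0.0, 0.3, -0.0]
finger_gap: 0.0003
gripper_force: 0.0
```

```bash
python3 k.py; python3 w.py;python3 -c "
from h import *
cv2.imwrite('pics/s5.png',cv2.resize(bot.grab_frame('side')[80:300,190:430],None,fx=2.5,fy=2.5))"
```

```text
296.39055118110235 206.6472440944882 [  42   82   52   50 1905]
[0.56029468 0.23427997] 71.76644469899409
t 19.75 p [ 0.5579 -0.3712  0.2762] yang 63.4 F [-0.6  0.7 -0.9] j6 -1.7317448427086481 tilt [-0.002  0.002 -1.   ]
polar 0.0836 -42.3
```

View pics/s5.png

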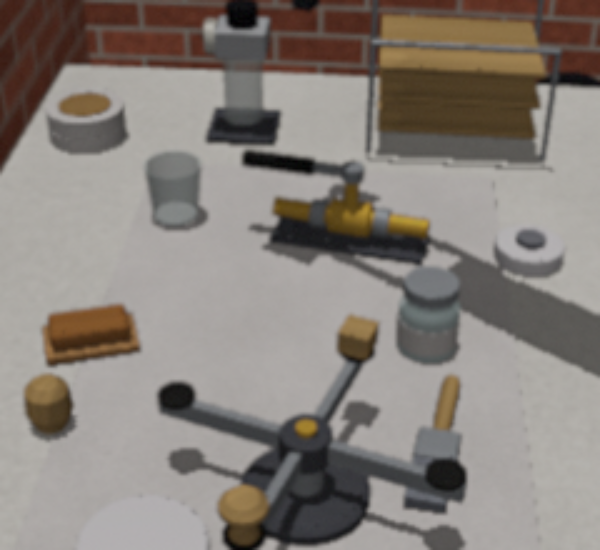

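The lever, from (353,172) to (247,158), lies parallel to the pipe. The knob at (243,505) faces the gun, and everything else is in place.

```bash
python3 -c "
from plant import bot
print(bot.job_done())"
```

```text
the job is handed in; nothing more can be done
None
```

The job is handed in: the knob stands at rest about 0.4° off the nozzle line, the air valve's lever was then pushed to its open stop, no bystander or the carousel's foot showed any shift in the pictures, and the hand-in call returned no verdict.

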